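Set the stop screw to the setting block

TASK

Take the flat-bladed driver from its slot in the aluminium stand, put its blade in the stop screw's slot and turn the screw clockwise until the setting block lying under it just drags beneath the screw's sprung nose: nose lightly pushed in, neither clear of the block nor driven hard down. Then hang the driver back upright in the same opening of the stand. Turn the screw only with the driver, leave the block under the screw, and leave the two visor segments standing.

Things in the scene. Friction and masses are not known exactly. Their poses are not given: they have to be found in the camera images.
- stop_frame: grey cast frame fixed on the granite slab (slab top 30 mm above the work surface). Origin: centre of the base plate's underside (90 mm along x, 130 along y, 12 thick). A column at its +y end carries an arm, 42 mm along x, from 72 to 92 mm above that underside, overhanging the base. The stop screw stands upright through the arm at x = 0, y = -10 mm
- screw_head: steel head of the stop screw: 34 mm disc with two cheeks 26 mm long, a slot between them open at both ends, 12 mm deep, 8 mm wide at the floor, 12 at the mouth. Origin: on the screw axis at the slot floor; x along the slot, z up. Moves down with the screw. Setting is right when the slot floor is 13 mm above the arm's top (135 above the work surface); starts 4 to 7.5 mm higher
- stop_screw (a joint): turn of the stop screw in rad, growing clockwise seen from above; steep thread, 24 mm per turn: goes down 3.82 mm per rad. Range 0 to 3.1; starts at 0.13 to 1.05; the nose touches the block at about 1.57 and is pushed in 2 mm at 2.09. Stiff: 0.15 N m turns it, and it stays where left, but more than about 35 N straight down would drive it
- nose (a joint): how far the sprung nose (10 mm diameter pin under the screw) is pushed up into the screw, in m: 0 is fully out, 0.0065 is bottomed. Spring about 0.6 N per mm with 0.6 N preload. The block just drags when this is about 0.002 (0.0006 to 0.0036 is good)
- block_center (a point): steel setting block, loose, 0.5 kg, 60 mm long (x) by 30 mm wide (y) by 40 mm high, lying on the stop frame's base plate under the screw; this point is its centre
- driver_grip (a point): driver, loose, 0.14 kg, upright in the stand: dark wooden handle 26 mm square, 70 tall; below it a steel shank and flat blade 24 mm wide (along x) and 4 thick (along y), ending 45 mm below the handle's foot. This point: centre of the handle, 35 mm above its foot, 80 above the blade's end; z up along the handle, whose sides face x and y
- driver_tip (a point): the middle of the end of the driver's blade, axes as driver_grip
- rack_mouth (a point): centre of the driver's opening in the fixed cast aluminium stand, on the top face of its raised plate, 60 mm above the slab. Opening 34 mm (x) by 14 mm (y): blade and shank hang through, blade along x, the handle's foot on the plate; 48 mm free below. Stand 100 mm (x) by 210 (y), its centre 62 mm along -y from here, the visors on that side
- visor_a: smoky grey bowed visor segment, 88 mm wide, 85 mm tall, 3 mm thick, standing loose in the stand's outer channel, 139 mm along -y from the rack mouth; origin: centre of its lower edge, z up
- visor_b: the same, in the inner channel, 108 mm along -y from the rack mouth; its top is 37 mm above the plate's top face
Mind the look-alikes: they are no part of the job. Leave any orange look-alike of the part that bears block_center alone.

How it is judged:
By the outcome, as a careful person would: the job done as asked, in the order asked, and still so for the second after the job is handed in, with the robot touching nothing.
It also fails if it takes over 51 s, if anything falls off the work surface, if the arm or the gripper's body presses on something with over 40 N, if the wrist force passes 120 N, or if a joint passes its speed limit or range.

ROBOT

A 6-joint arm with a two-finger parallel gripper is mounted at the origin on the work surface. World frame = base frame: x ahead of the robot, y to its left, z up, the work surface at z = 0. Lengths are in m, angles in rad, forces in N, time in s.
With the tool pointing down it reaches from about 0.375 to 0.925 m from the base axis. Payload 5.7 kg.
Tool frame: the origin (TCP) lies on the centre line of the jaws, within the pads' length; the fingertips stand 22 mm ahead of it and the grasp point (between the pads) lies 3 mm ahead of it; z points along the fingers, y is the line along which they close (so a half turn about z gives the same grasp; the last joint's range is limited). The gripper opens to 85 mm and grips with 20 to 120 N. Pads are 22 mm wide; open, the fingers measure 114 mm over their backs; the gripper's body (76 mm by 85 mm) begins 54 mm behind the grasp point. The pads swing forward as they close: fully open they stand 13 mm farther back than shut.
Start: joints at [1.046, 0.359, 1.51, -0, 1.272, -0.115], TCP at [0.239, 0.55, 0.253] pointing down, gripper open.
Joint ranges: [-2.97, 2.97], [-1.01, 2.36], [0.21, 2.38], [-0.96, 4.11], [0.2, 2.71], [-2.98, 2.98]. Speed limits (rad/s): [2.39, 2.39, 3.14, 3.14, 3.14, 3.14].

INTERFACE

Orientations are given as a unit quaternion [w, x, y, z].
In Python, from workcell import manip, vision, order gives the robot as it stands. The module is installed in compiled form; this text tells all that it offers.
- The arm moves only by the tool arm_command, never from a script. Its argument "increments" is one flat list of numbers, 6 for each row, row after row: the shift along the world's x, y, z as a fraction of full scale, then the turn, a rotation vector about the world's x, y, z as a fraction of full scale. A call has 1 to 20 rows; each row shifts and turns the commanded pose from where the row before left it; what a row does not reach is not made up. Full scale, the value 1, is 200 mm for a shift and 6 degrees for a turn. A row lasts 1/10 s, in which the tool goes at most 50 mm and 8.59 degrees, less where a joint would pass 70% of its speed; a pose out of reach is approached as far as the arm can. A call with a number of a shift or a turn outside -1 to 1 is refused whole. A call with a gripper value outside its range is refused whole. "fingers" is the closure, from -1 (fully open) to 1 (shut), set as the call begins (left out, the last holds). The fingers move at their own pace and stop on an object; "force" is the grip in N (left out, the last holds). Time passes only in rows, so rows that do not move let the fingers close. It gives the time, the measured TCP pose, the force, the opening and the grip force at its end, in the units of the state.
- manip.state(): the state, without advancing time (a new reading comes with each control period).
- vision.capture(name): name is "side" or "top" or "wrist"; returns the picture (480x640x3 uint8, blue, green, red); there is no depth.
- vision.camera_info(name): a dict with "fx", "fy", "cx", "cy" (pixels), "extrinsics" (4x4, takes a point from camera to world coordinates). Camera axes: x right, y up, looking along -z (the intrinsics and any distortion apply to the point x, -y, -z); pixel columns grow to the right and rows downward; lengths in m; the calibration is good to about 2 mm. A picture is of the moment at which its call begins: read the wrist's pose just before it. camera_info takes no time and is no camera call; for the wrist camera it gives the pose at the moment of the call.
- order.job_done(): hands the job in; it is judged then, once.
Trained networks look in the newest picture that a camera, given by its name, has taken for a name from the list of things; names that differ only in an ending like _2 or _b are one class to them, and where a whole thing is asked for, a point or a joint stands for the part that bears it (a point fixed in the world has none). Each returns a list of dicts, best first, with "score" (0 to 1); they miss things now and then, are a little off and sometimes report something else, mostly with a low value. They report only what shows in the picture. A call takes as long as a camera call. They do not tell look-alikes from the thing itself.
- vision.recognise(camera, name): "box" ([left, top, width, height] in pixels, round what is visible of it).
- vision.silhouettes(camera, name): "pixels" (480x640 bool, what is visible of it) and "box" ([left, top, width, height] in pixels, round what is visible of it).
The state is a dict: "time_s": time; "joint_positions": joint angles; "joint_velocities": joint speeds; "tau": joint torques, N m; "tool_pos": TCP position; "tcp_rot": TCP orientation; "ft_force": force on the tool from outside, world axes, zero at the start; "moment": the same for the moment, N m; "width": opening from 0.0 (shut) to 1.0 (fully open); "gripper_force": force on a finger pad.
Only numpy, scipy, OpenCV 4.12 (cv2) and the standard library are available. Lean on these libraries where they do the work, as an engineer would, in place of code of your own. Each camera call takes 0.05 s, during which the arm holds its last target. There are 200 camera calls.

## Working session

There is one attempt and no reset: what is moved stays moved. The work goes in short steps, Python scripts to look and compute and a tool call to move; the robot and the scene stay as the last step left them, time stands still between calls to the robot, and variables do not carry over. Pictures are saved under pics/ and viewed, at most 14 in all, crops included, and the job is handed in when it is done.

Besides the shell and the picture viewer there is one more tool, called after ">>>" as name(argument=value, ...), one argument or row to a line, values as JSON. arm_command: Moves the arm, as the interface text tells. Its arguments: {"type":"object","properties":{"increments":{"type":"array","items":{"type":"number","minimum":-1,"maximum":1}},"fingers":{"type":"number"},"force":{"type":"number"}},"required":["increments"]}

```bash
mkdir -p pics; cat > h.py <<'E'
import numpy as np, cv2
from workcell import manip, vision, order
def info(c):
    i=vision.camera_info(c); return i,np.array(i["extrinsics"])
def ray(c,u,v,I=None):
    i,T=I or info(c); d=np.array([(u-i["cx"])/i["fx"],-(v-i["cy"])/i["fy"],-1.]); return T[:3,3],T[:3,:3]@d
def onz(c,u,v,z,I=None):
    o,d=ray(c,u,v,I); return o+d*(z-o[2])/d[2]
def proj(c,p,I=None):
    i,T=I or info(c); q=np.linalg.inv(T)@np.append(p,1); return i["cx"]+i["fx"]*q[0]/-q[2], i["cy"]-i["fy"]*q[1]/-q[2]
E
python3 - <<'E'
from h import *
s=manip.state();print({k:np.round(v,3) for k,v in s.items()})
ims=[]
for c in ("top","side"):
    im=vision.capture(c);cv2.imwrite(f"pics/{c}0.png",im)
    i,T=info(c);print(c,i.keys(),i["fx"],i["cx"],i["cy"],np.round(T,3).tolist())
    for n in ("stop_frame","screw_head","block_center","driver_grip","visor_a"):
        print(n,[(round(d["score"],2),np.round(d["box"]).tolist()) for d in vision.recognise(c,n)][:4])
E
```

```text
{'time_s': np.float64(0.0), 'joint_positions': array([ 1.046,  0.36 ,  1.511, -0.   ,  1.272, -0.115]), 'joint_velocities': array([ 0.001, -0.001,  0.   ,  0.001, -0.001, -0.001]), 'tau': array([ 2.0000e-03, -5.2761e+01, -2.7863e+01,  0.0000e+00,  1.3000e-02,
        0.0000e+00]), 'tool_pos': array([0.239, 0.55 , 0.252]), 'tcp_rot': array([-0.   ,  0.203,  0.979, -0.001]), 'ft_force': array([1.137, 0.6  , 0.285]), 'moment': array([-0.029,  0.014, -0.011]), 'gripper_force': np.float64(0.0), 'width': np.float64(1.0)}
top dict_keys(['fx', 'fy', 'cx', 'cy', 'extrinsics']) 473.97372892834983 323.5691355174467 236.06222323960498 [[0.017, 0.995, -0.102, 0.31], [-1.0, 0.015, -0.016, 0.013], [-0.014, 0.103, 0.995, 1.051], [0.0, 0.0, 0.0, 1.0]]
stop_frame [(0.59, [186.0, 149.0, 74.0, 62.0])]
screw_head [(0.62, [214.0, 165.0, 18.0, 14.0])]
block_center [(0.84, [175.0, 316.0, 35.0, 30.0]), (0.75, [217.0, 164.0, 28.0, 28.0]), (0.4, [188.0, 149.0, 73.0, 60.0])]
driver_grip [(0.75, [421.0, 181.0, 21.0, 23.0])]
visor_a [(0.76, [463.0, 157.0, 26.0, 47.0]), (0.61, [474.0, 153.0, 32.0, 46.0])]
side dict_keys(['fx', 'fy', 'cx', 'cy', 'extrinsics']) 496.2157248228971 327.27712190594593 238.9538948882304 [[0.83, 0.349, -0.434, -0.036], [-0.557, 0.536, -0.634, -0.624], [0.011, 0.768, 0.64, 0.743], [0.0, 0.0, 0.0, 1.0]]
stop_frame [(0.84, [299.0, 151.0, 42.0, 60.0])]
screw_head [(0.53, [314.0, 156.0, 13.0, 9.0])]
block_center [(0.67, [181.0, 210.0, 15.0, 29.0]), (0.66, [311.0, 178.0, 25.0, 16.0]), (0.57, [484.0, 285.0, 33.0, 59.0])]
driver_grip [(0.57, [419.0, 250.0, 23.0, 39.0])]
visor_a [(0.65, [468.0, 280.0, 30.0, 54.0]), (0.62, [485.0, 288.0, 29.0, 58.0]), (0.5, [313.0, 150.0, 19.0, 17.0])]
```

View pics/top0.png

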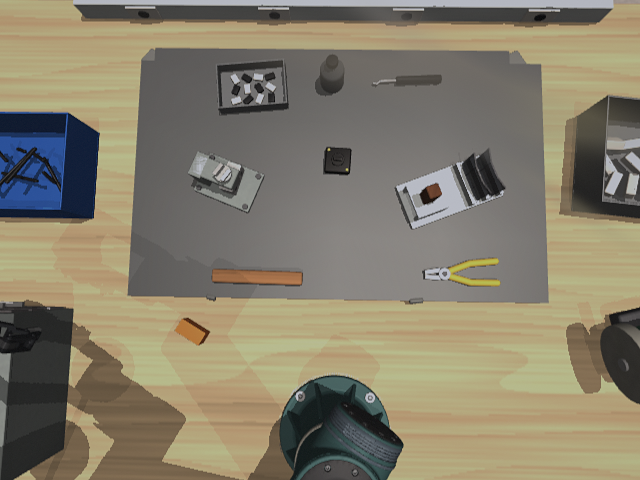

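View pics/side0.png

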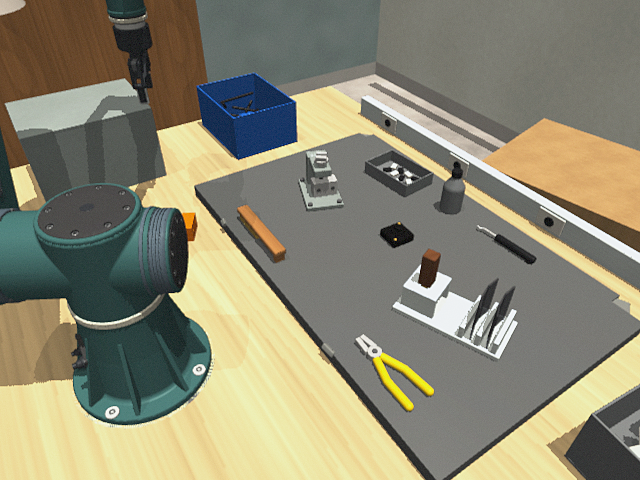

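The top view shows the frame at about (227,180) and its screw head at (224,172). The stand is at about (450,188), with the driver handle at (431,192) and the visors at (480-495,175). The orange block at (192,330) is a look-alike. The side view agrees. Next I'll get coarse positions and see where the wrist camera is mounted.

```bash
python3 - <<'E'
from h import *
I=info("top")
print("drv top",onz("top",431,187,.16,I),"screw",onz("top",223,172,.15,I))
print("stand y dir", onz("top",404,205,.045,I)-onz("top",495,170,.045,I))
print("frame corners",[onz("top",*p,.042,I).round(3) for p in((264,178),(248,212),(189,190))])
i,T=info("wrist");s=manip.state()
print(i["fx"],i["fy"],i["cx"],i["cy"],np.round(T,3).tolist(),s["tool_pos"])
import scipy.spatial.transform as t
R=t.Rotation.from_quat(np.roll(s["tcp_rot"],-1)).as_matrix()
print("cam in tool",np.round(R.T@(T[:3,3]-s["tool_pos"]),3),np.round(R.T@T[:3,:3],3).tolist())
# triangulate driver top from side
im=cv2.imread("pics/top0.png");cv2.imwrite("pics/t1.png",np.hstack([cv2.resize(im[140:220,180:280],None,fx=4,fy=4,interpolation=2),cv2.resize(im[140:220,390:490],None,fx=4,fy=4,interpolation=2)]))
E
```

```text
drv top [ 0.49886454 -0.17625322  0.16      ] screw [0.52503621 0.22438027 0.15      ]
stand y dir [-0.07910074  0.19552936  0.        ]
frame corners [array([0.539, 0.16 , 0.042]), array([0.464, 0.192, 0.042]), array([0.51 , 0.322, 0.042])]
335.7479494506943 335.7479494506943 316.0774404255392 235.94592499873957 [[0.398, -0.875, -0.277, 0.171], [0.917, 0.38, 0.12, 0.582], [-0.0, -0.302, 0.953, 0.374], [0.0, 0.0, 0.0, 1.0]] [0.23904653 0.5503147  0.25328064]
cam in tool [ 0.075  0.002 -0.121] [[0.0, 0.953, 0.302], [1.0, -0.0, 0.0], [0.0, 0.302, -0.953]]
```

View pics/t1.png

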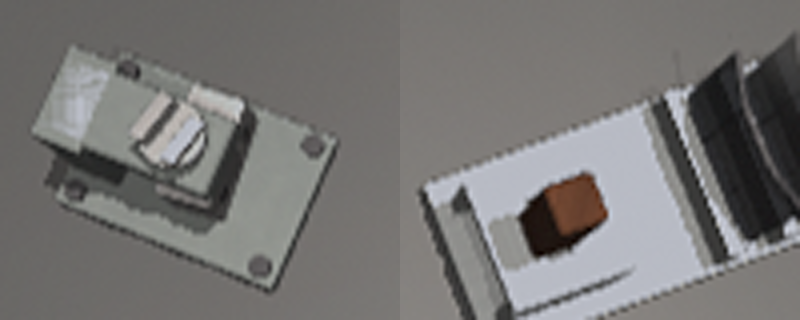

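The crop shows the slot pointing up and to the right at about 45° in the image. The driver handle is aligned with the stand, at about 22° yaw. Moving over the frame.

>>> arm_command(
  increments=[0.15,-0.175,0.015,0,0,0,0.15,-0.175,0.015,0,0,0,0.15,-0.175,0.015,0,0,0,0.15,-0.175,0.015,0,0,0,0.15,-0.175,0.015,0,0,0,0.15,-0.175,0.015,0,0,0,0.15,-0.175,0.015,0,0,0,0.15,-0.175,0.015,0,0,0,0.15,-0.175,0.015,0,0,0,0,0,0,0,0,0,0,0,0,0,0,0],
  fingers=-1,
)

```text
time_s: 1.7
tool_pos: [0.5095, 0.2345, 0.2802]
tcp_rot: [-0.0, 0.205, 0.979, 0.0]
ft_force: [-0.3, 0.7, 0.2]
width: 0.998
gripper_force: 0.0
```

```bash
python3 - <<'E'
from h import *
import pickle
s=manip.state();im=vision.capture("wrist");I=info("wrist");print(s["time_s"],s["tool_pos"],s["tcp_rot"])
cv2.imwrite("pics/w1.png",im);pickle.dump(I,open("w1.pkl","wb"))
for n in ("screw_head","stop_frame","block_center"):
  for d in vision.silhouettes("wrist",n)[:2]:
    p=d["pixels"];r=cv2.minAreaRect(np.argwhere(p)[:,::-1].astype(np.float32));print(n,d["score"],d["box"],r)
E
```

```text
1.7 [0.50952898 0.2345407  0.28023989] [-1.79481488e-04  2.04765831e-01  9.78810966e-01  1.24281866e-04]
screw_head 0.84 [300.2, 227.0, 37.4, 45.2] ((317.61151123046875, 248.0725860595703), (39.5040283203125, 40.13508605957031), 14.620875358581543)
stop_frame 0.87 [265.5, 173.9, 137.5, 96.9] ((333.4015197753906, 223.02993774414062), (95.48072814941406, 133.9326934814453), 87.1375961303711)
block_center 0.68 [300.7, 197.9, 28.5, 18.2] ((314.4817199707031, 206.33534240722656), (16.012571334838867, 29.81651496887207), 83.6598129272461)
block_center 0.48 [0.6, 282.7, 59.9, 109.6] ((29.5, 337.5), (109.0, 59.0), 90.0)
```

View pics/w1.png

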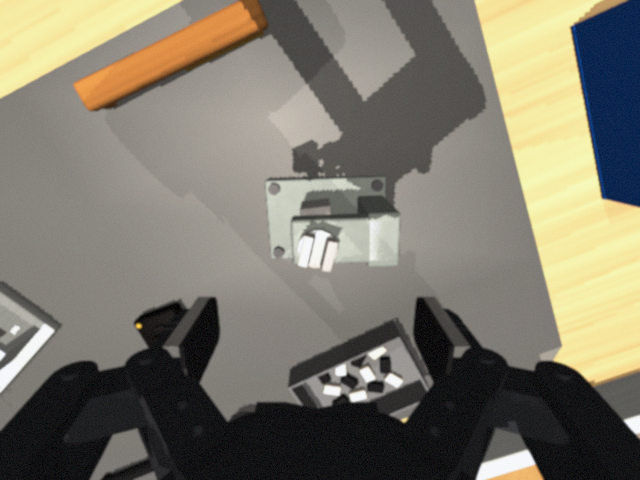

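Wrist view: the screw head is at about (318,250), with its slot running from about (325,233) to (313,268). I'll rectify that view to get accurate angles.

```bash
cat >> h.py <<'E'
def rect(im,c,I,ctr,z,half=.03,s=10000):
    "orthophoto on plane z, world x right, y up"
    n=int(2*half*s); g=np.arange(n)/s-half
    X,Y=np.meshgrid(ctr[0]+g,ctr[1]-g); i,T=I; Ti=np.linalg.inv(T)
    P=np.stack([X,Y,np.full_like(X,z)],-1)@Ti[:3,:3].T+Ti[:3,3]
    return cv2.remap(im,(i["cx"]+i["fx"]*P[...,0]/-P[...,2]).astype(np.float32),(i["cy"]-i["fy"]*P[...,1]/-P[...,2]).astype(np.float32),1)
E
python3 - <<'E'
from h import *
import pickle
I=pickle.load(open("w1.pkl","rb"));im=cv2.imread("pics/w1.png")
c=onz("wrist",318,250,.152,I);print(c,onz("top",223,172,.152))
r=rect(im,"wrist",I,c,.152,.03,9000)
t=rect(cv2.imread("pics/top0.png"),"top",info("top"),c,.152,.03,4000)
f=rect(im,"wrist",I,(.50,.23),.122,.09,2000); 
r=cv2.resize(r,(360,360)); f=cv2.resize(f,(360,360))
cv2.imwrite("pics/r1.png",np.hstack([r,f]))
E
```

```text
[0.52384859 0.23262192 0.152     ] [0.5245592  0.22391023 0.152     ]
```

View pics/r1.png

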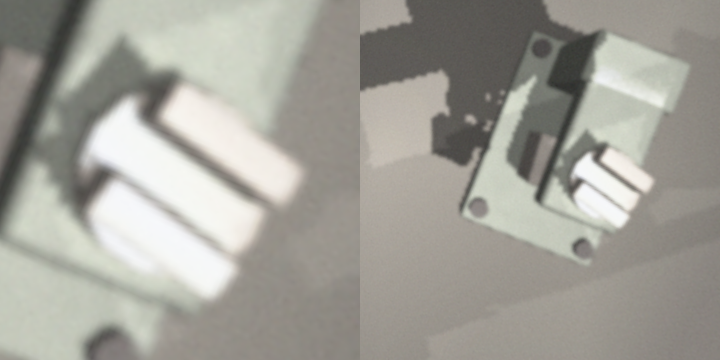

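The slot yaw is about -35° and the frame yaw about -19.5°. Gripping across the handle's y faces gives room to turn clockwise. Moving to the driver and turning the tool to 112°.

>>> arm_command(
  increments=[-0.008,-0.21,0,0,0,0.76,-0.008,-0.21,0,0,0,0.76,-0.008,-0.21,0,0,0,0.76,-0.008,-0.21,0,0,0,0.76,-0.008,-0.21,0,0,0,0.76,-0.008,-0.21,0,0,0,0.76,-0.008,-0.21,0,0,0,0.76,-0.008,-0.21,0,0,0,0.76,-0.008,-0.21,0,0,0,0.76,-0.008,-0.21,0,0,0,0.76,0,0,0,0,0,0,0,0,0,0,0,0],
)

```text
time_s: 3.1
tool_pos: [0.493, -0.1842, 0.2801]
tcp_rot: [-0.0, -0.191, 0.982, 0.0]
ft_force: [-0.4, 0.3, 0.3]
width: 0.999
gripper_force: 0.0
```

```bash
python3 - <<'E'
from h import *
import pickle
s=manip.state();im=vision.capture("wrist");I=info("wrist");print(s["time_s"],s["tool_pos"],s["tcp_rot"],s["joint_positions"])
q=s["tcp_rot"];print("c",np.degrees(2*np.arctan2(q[2],q[1]))-90)
cv2.imwrite("pics/w2.png",im);pickle.dump(I,open("w2.pkl","wb"))
for n in ("driver_grip",):
  for d in vision.silhouettes("wrist",n)[:2]:
    p=d["pixels"];r=cv2.minAreaRect(np.argwhere(p)[:,::-1].astype(np.float32));print(n,d["score"],d["box"],r)
    u,v=r[0]; print(onz("wrist",u,v,.16,I))
c=(.499,-.176)
a=cv2.resize(rect(im,"wrist",I,c,.16,.035,6000),(390,390));b=cv2.resize(rect(im,"wrist",I,c,.09,.065,4000),(390,390))
cv2.imwrite("pics/r2.png",np.hstack([a,b]))
E
```

```text
3.1 [ 0.49296097 -0.18419566  0.28009786] [-7.80941175e-05 -1.91175286e-01  9.81555833e-01  3.89041658e-04] [-4.89231475e-01  2.28090896e-01  1.63132583e+00  5.27563723e-04
  1.28278747e+00 -2.44489659e+00]
c 112.04276270391432
driver_grip 0.76 [305.5, 199.0, 31.0, 55.5] ((320.5, 226.0), (52.0, 33.0), 90.0)
[ 0.48615588 -0.18243352  0.16      ]
```

View pics/r2.png

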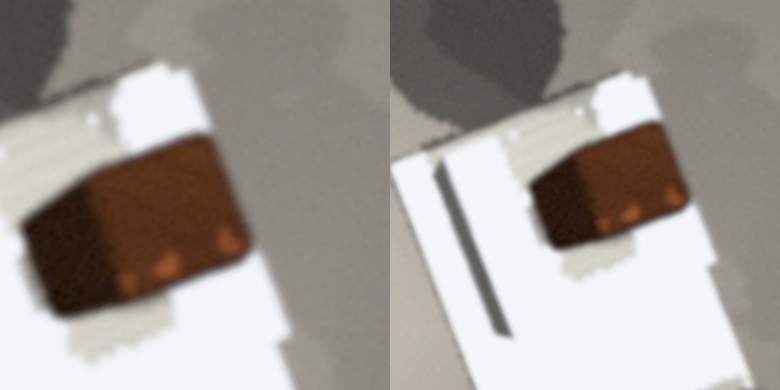

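The handle's top face has corners at (85,180), (205,135), (250,245) and (120,300) in the left panel, so its centre is near (0.494,-0.180) and the yaw is 22°. I'll refine this numerically from the outline.

```bash
python3 - <<'E'
from h import *
import pickle
from scipy.optimize import minimize
I=pickle.load(open("w2.pkl","rb"));im=cv2.imread("pics/w2.png")
hsv=cv2.cvtColor(im,cv2.COLOR_BGR2HSV)
m=((hsv[...,1]>110)&(hsv[...,2]<190)).astype(np.uint8); m[:150]=0;m[290:]=0;m[:,:260]=0;m[:,380:]=0
n,l,st,ce=cv2.connectedComponentsWithStats(m);k=1+st[1:,4].argmax();m=(l==k).astype(np.uint8);print(st[k])
m8=cv2.resize(m[180:280,280:360]*255,None,fx=8,fy=8,interpolation=cv2.INTER_LINEAR)>127
def mask(p):
    x,y,a=p; R=np.array([[np.cos(a),-np.sin(a)],[np.sin(a),np.cos(a)]])
    pts=[]
    for z in(.09,.16):
        for d in((1,1),(1,-1),(-1,1),(-1,-1)):
            w=R@(np.array(d)*.013)+[x,y];u=proj("wrist",[*w,z],I);pts.append(((u[0]-280+.5)*8,(u[1]-180+.5)*8))
    M=np.zeros(m8.shape,np.uint8);cv2.fillConvexPoly(M,cv2.convexHull(np.float32(pts).reshape(-1,1,2)).astype(int),1);return M>0
f=lambda p:(mask(p)^m8).sum()
r=minimize(f,[.4936,-.1796,.385],method="Nelder-Mead",options=dict(initial_simplex=[[.4936,-.1796,.385],[.4976,-.1796,.385],[.4936,-.1756,.385],[.4936,-.1796,.42]]))
print(r.x,np.degrees(r.x[2]),r.fun,m8.sum())
E
```

```text
[ 305  205   31   47 1349]
[ 0.49316944 -0.17986389  0.41428819] 23.736965043761863 24978.0 86336
```

>>> arm_command(
  increments=[0.003,0.022,0,0,0,0,0,0,-0.2,0,0,0,0,0,-0.2,0,0,0,0,0,-0.15,0,0,0,0,0,-0.12,0,0,0,0,0,-0.08,0,0,0,0,0,0,0,0,0,0,0,0,0,0,0],
  fingers=-1,
)

```text
time_s: 4.0
tool_pos: [0.4939, -0.1793, 0.1306]
tcp_rot: [-0.0, -0.192, 0.981, 0.0]
ft_force: [0.7, -0.5, 0.1]
width: 1.001
gripper_force: 0.0
```

>>> arm_command(
  increments=[0,0,0,0,0,0,0,0,0,0,0,0,0,0,0,0,0,0,0,0,0,0,0,0,0,0,0,0,0,0,0,0,0,0,0,0,0,0,0,0,0,0,0,0,0,0,0,0],
  fingers=1,
  force=70,
)

```text
time_s: 4.8
tool_pos: [0.494, -0.1805, 0.1309]
tcp_rot: [0.0, -0.192, 0.981, -0.0]
ft_force: [-0.4, 0.0, 6.2]
width: 0.297
gripper_force: 68.3
```

```bash
python3 - <<'E'
from h import *
s=manip.state();print({k:np.round(s[k],4) for k in("time_s","tool_pos","tcp_rot","ft_force","moment","width","gripper_force")})
im=vision.capture("wrist");cv2.imwrite("pics/w3.png",im)
E
```

```text
{'time_s': np.float64(4.8), 'tool_pos': array([ 0.494 , -0.1805,  0.1309]), 'tcp_rot': array([ 4.000e-04, -1.918e-01,  9.814e-01, -3.000e-04]), 'ft_force': array([-0.4181,  0.0258,  6.194 ]), 'moment': array([ 0.1583,  0.1633, -0.0219]), 'width': np.float64(0.2965), 'gripper_force': np.float64(68.3185)}
```

View pics/w3.png

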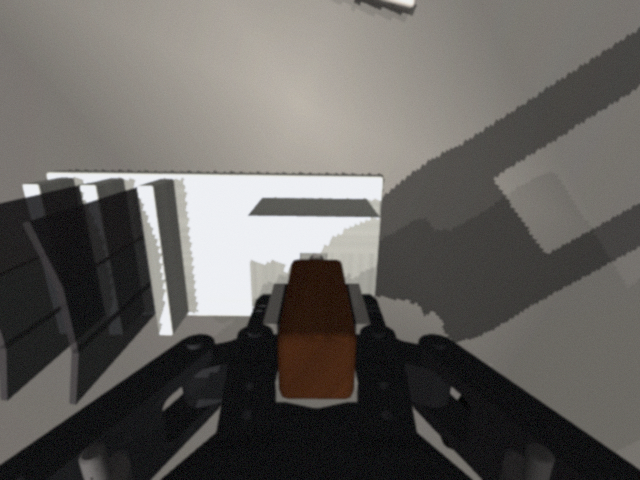

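The driver is firmly held, with the handle centred at column 317 between the pads. With its foot on the plate, the blade tip is 85.9 mm below the TCP. Lifting it and carrying it to the screw.

>>> arm_command(
  increments=[0,0,0.1,0,0,0,0,0,0.2,0,0,0,0,0,0.22,0,0,0,0,0,0.2,0,0,0,0.013,0.171,0,0,0,-0.79,0.013,0.171,0,0,0,-0.79,0.013,0.171,0,0,0,-0.79,0.013,0.171,0,0,0,-0.79,0.013,0.171,0,0,0,-0.79,0.013,0.171,0,0,0,-0.79,0.013,0.171,0,0,0,-0.79,0.013,0.171,0,0,0,-0.79,0.013,0.171,0,0,0,-0.79,0.013,0.171,0,0,0,-0.79,0.013,0.171,0,0,0,-0.79,0.013,0.171,0,0,0,-0.79,0,0,0,0,0,0,0,0,0,0,0,0],
)

```text
time_s: 6.65
tool_pos: [0.5243, 0.2303, 0.2736]
tcp_rot: [-0.0, 0.297, 0.955, -0.001]
ft_force: [0.0, -1.5, -1.6]
width: 0.294
gripper_force: 70.7
```

```bash
python3 - <<'E'
from h import *
import pickle
I0=pickle.load(open("w2.pkl","rb"))
s=manip.state();im=vision.capture("wrist");I=info("wrist");pickle.dump(I,open("w4.pkl","wb"))
print({k:np.round(s[k],4) for k in("time_s","tool_pos","tcp_rot","ft_force","moment","width")})
q=s["tcp_rot"];c=np.degrees(2*np.arctan2(q[2],q[1]))-90;print("c",c)
p=s["tool_pos"];print("tip px",proj("wrist",p-[0,0,.0859],I))
print("target floor px",proj("wrist",[.526,.231,.142],I),"top",proj("wrist",[.526,.231,.154],I))
cv2.imwrite("pics/w4.png",im)
cv2.imwrite("pics/c4.png",cv2.resize(im[170:320,220:420],(800,600),interpolation=cv2.INTER_CUBIC))
E
```

```text
{'time_s': np.float64(6.65), 'tool_pos': array([0.5243, 0.2303, 0.2736]), 'tcp_rot': array([-5.000e-04,  2.975e-01,  9.547e-01, -7.000e-04]), 'ft_force': array([ 0.0291, -1.4714, -1.6284]), 'moment': array([-0.0569, -0.0171, -0.0507]), 'width': np.float64(0.2937)}
c 55.39013172455583
tip px (np.float64(313.55132503695773), np.float64(250.16668771822265))
target floor px (np.float64(316.0284904452037), np.float64(231.50160306292173)) top (np.float64(315.9980702058185), np.float64(236.11136914832704))
```

View pics/c4.png

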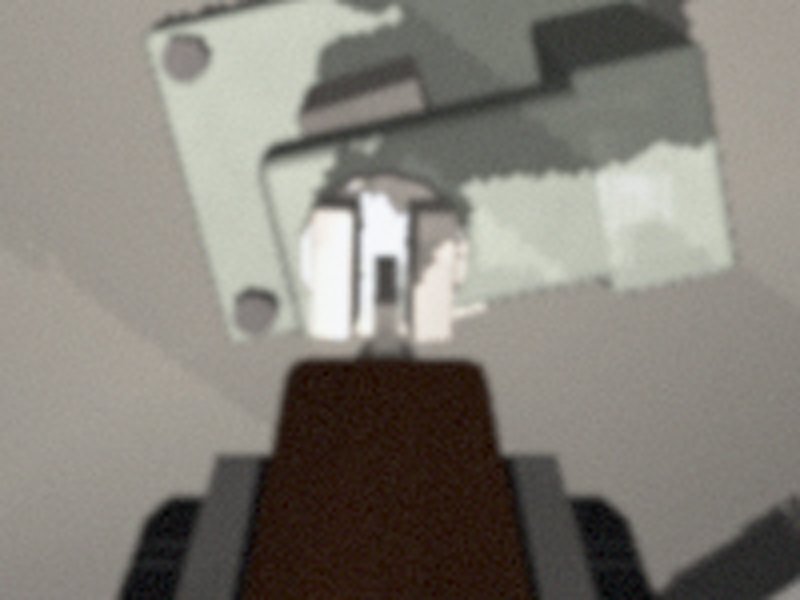

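The blade's near edge at its tip is at (386,258) in the crop. The slot centre is at column 382, with its edges vertical, so the angle is right and the lateral offset is about 0.8 mm. The cheeks run from row 207 to 338. Now computing the offset along the slot.

```bash
python3 - <<'E'
from h import *
import pickle
I=pickle.load(open("w4.pkl","rb"))
a=np.radians(55.39);tx=np.array([-np.sin(a),np.cos(a),0]);ty=np.array([np.cos(a),np.sin(a),0])
p=np.array([.5243,.2303,.2736])
for z in(.150,.152,.154,.156):
    A=onz("wrist",220+382/4,170+207/4,z,I);B=onz("wrist",220+382/4,170+338/4,z,I)
    m=(A+B)/2;print(z,np.linalg.norm(A-B),m,"tool x,y off",(m-p)@tx,(m-p)@ty)
E=onz("wrist",220+386/4,170+258/4,.1877,I);print("blade edge",(E-p)@tx,(E-p)@ty)
E=onz("wrist",220+386/4,170+258/4,.1877,I)
for v in(240,245,250): print(v, (onz("wrist",317,v,.1877,I)-p)@tx)
E
```

```text
0.15 0.026337861654257156 [0.52831592 0.22892511 0.15      ] tool x,y off -0.004086172731272885 0.0011494029678560634
0.152 0.0261223783571256 [0.52778728 0.22929936 0.152     ] tool x,y off -0.0034385156018213433 0.001157167824321629
0.154 0.025906895059994047 [0.52725865 0.22967361 0.154     ] tool x,y off -0.0027908584723698015 0.0011649326807871949
0.156 0.025691411762862385 [0.52673001 0.23004786 0.156     ] tool x,y off -0.0021432013429183664 0.0011726975372528007
blade edge 0.010750508114213499 0.0019445561845481806
240 0.007016430778786704
245 0.0035881167653925724
250 0.0001271197864086722
```

>>> arm_command(
  increments=[0.004,-0.008,-0.04,0,0,0,0,0,-0.06,0,0,0,0,0,-0.05,0,0,0,0,0,-0.04,0,0,0,0,0,-0.02,0,0,0,0,0,0,0,0,0,0,0,0,0,0,0],
)

```text
time_s: 7.4
tool_pos: [0.5258, 0.2285, 0.2324]
tcp_rot: [0.0, 0.299, 0.954, 0.0]
ft_force: [0.2, 0.3, -1.5]
width: 0.291
gripper_force: 70.8
```

```bash
python3 - <<'E'
from h import *
s=manip.state()
print({k:np.round(s[k],4) for k in("time_s","tool_pos","tcp_rot","ft_force","moment","width")})
im=vision.capture("wrist");cv2.imwrite("pics/w5.png",im)
cv2.imwrite("pics/c5.png",cv2.resize(im[170:320,220:420],(800,600),interpolation=cv2.INTER_CUBIC))
E
```

```text
{'time_s': np.float64(7.4), 'tool_pos': array([0.5258, 0.2285, 0.2324]), 'tcp_rot': array([1.000e-04, 2.987e-01, 9.543e-01, 0.000e+00]), 'ft_force': array([ 0.2035,  0.3187, -1.5032]), 'moment': array([-0.0177, -0.0122, -0.0368]), 'width': np.float64(0.2915)}
```

View pics/c5.png

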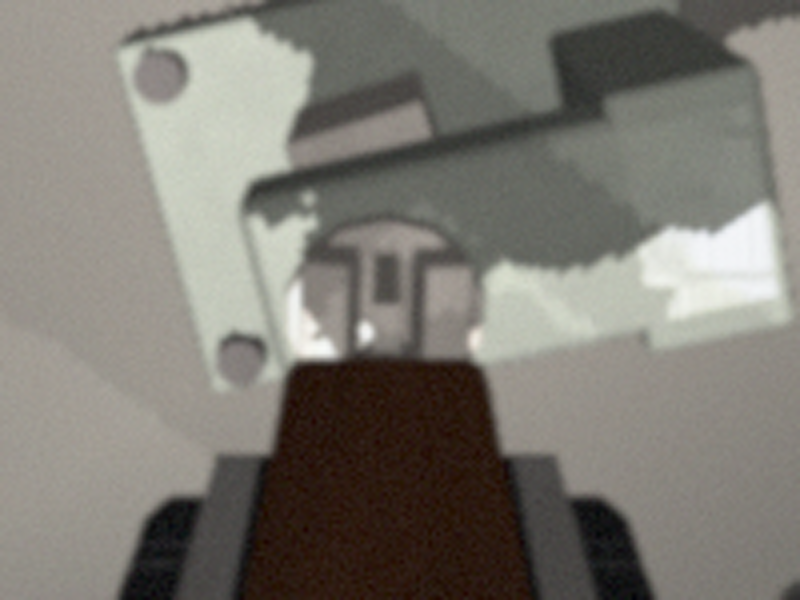

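The blade sits centred in the slot: blade at column 386, slot edges at 357 and 416, tip about 4 mm above the floor. Probing down gently for the floor height.

>>> arm_command(
  increments=[0,0,-0.01,0,0,0,0,0,-0.005,0,0,0,0,0,0,0,0,0],
)

```text
time_s: 7.75
tool_pos: [0.5256, 0.2285, 0.2292]
tcp_rot: [-0.0, 0.299, 0.954, -0.0]
ft_force: [0.5, -0.7, -1.4]
width: 0.296
gripper_force: 70.8
```

>>> arm_command(
  increments=[0,0,-0.005,0,0,0,0,0,0,0,0,0],
)

```text
time_s: 7.95
tool_pos: [0.5256, 0.2285, 0.2282]
tcp_rot: [-0.0, 0.299, 0.954, -0.0]
ft_force: [0.2, -0.1, -2.0]
width: 0.293
gripper_force: 70.8
```

>>> arm_command(
  increments=[0,0,-0.004,0,0,0,0,0,0,0,0,0],
)

```text
time_s: 8.15
tool_pos: [0.5256, 0.2285, 0.2274]
tcp_rot: [-0.0, 0.299, 0.954, -0.0]
ft_force: [-0.6, 0.3, -1.6]
width: 0.297
gripper_force: 70.8
```

>>> arm_command(
  increments=[0,0,-0.003,0,0,0,0,0,0,0,0,0],
)

```text
time_s: 8.35
tool_pos: [0.5256, 0.2285, 0.2268]
tcp_rot: [-0.0, 0.299, 0.954, -0.0]
ft_force: [0.2, -0.8, -1.3]
width: 0.3
gripper_force: 70.8
```

>>> arm_command(
  increments=[0,0,-0.003,0,0,0,0,0,0,0,0,0],
)

```text
time_s: 8.55
tool_pos: [0.5256, 0.2285, 0.2262]
tcp_rot: [-0.0, 0.299, 0.954, -0.0]
ft_force: [-0.6, 0.5, -1.6]
width: 0.295
gripper_force: 70.8
```

>>> arm_command(
  increments=[0,0,-0.003,0,0,0,0,0,0,0,0,0],
)

```text
time_s: 8.75
tool_pos: [0.5257, 0.2285, 0.2257]
tcp_rot: [0.0, 0.299, 0.954, -0.0]
ft_force: [-0.6, -0.0, -2.1]
width: 0.298
gripper_force: 70.8
```

>>> arm_command(
  increments=[0,0,-0.003,0,0,0,0,0,0,0,0,0],
)

```text
time_s: 8.95
tool_pos: [0.5258, 0.2285, 0.2256]
tcp_rot: [0.0, 0.299, 0.954, 0.0]
ft_force: [-0.9, 0.0, 2.3]
width: 0.298
gripper_force: 71.4
```

>>> arm_command(
  increments=[0,0,-0.003,0,0,0,0,0,0,0,0,0],
)

```text
time_s: 9.15
tool_pos: [0.5259, 0.2285, 0.2254]
tcp_rot: [0.0, 0.299, 0.954, 0.0]
ft_force: [-1.9, -0.8, 7.7]
width: 0.298
gripper_force: 72.0
```

Contact is at TCP z ≈ 0.2257, which puts the slot floor at about 139.8 mm. That means 4.8 mm or about 1.26 rad to go, plus roughly 9° of slot play. I'll lift about 1 mm clear of the floor and turn the first part.

>>> arm_command(
  increments=[0,0,0.01,0,0,0,0,0,0,0,0,-0.7,0,0,0,0,0,-0.7,0,0,0,0,0,-0.7,0,0,-0.0014,0,0,-0.7,0,0,-0.0014,0,0,-0.7,0,0,-0.0014,0,0,-0.7,0,0,-0.0014,0,0,-0.7,0,0,-0.0014,0,0,-0.7,0,0,0,0,0,0],
)

```text
time_s: 10.15
tool_pos: [0.5254, 0.2285, 0.2248]
tcp_rot: [-0.0, 0.562, 0.827, -0.0]
ft_force: [-0.8, 0.2, -0.9]
width: 0.297
gripper_force: 70.8
```

```bash
cat > st.py <<'E'
from h import *
s=manip.state()
print({k:np.round(s[k],4) for k in("time_s","tool_pos","ft_force","moment","width")})
q=s["tcp_rot"];print("c",np.degrees(2*np.arctan2(q[2],q[1]))-90,"q6",s["joint_positions"][5])
im=vision.capture("wrist")
import sys
cv2.imwrite(f"pics/{sys.argv[1]}.png",cv2.resize(im[170:320,220:420],(800,600),interpolation=cv2.INTER_CUBIC))
E
python3 st.py c6
```

```text
{'time_s': np.float64(10.15), 'tool_pos': array([0.5254, 0.2285, 0.2248]), 'ft_force': array([-0.7949,  0.2374, -0.9458]), 'moment': array([0.079 , 0.1511, 0.0442]), 'width': np.float64(0.2972)}
c 21.61268864161272 q6 -0.0876579554317808
```

>>> arm_command(
  increments=[0,0,-0.0013,0,0,-0.675,0,0,-0.0013,0,0,-0.675,0,0,-0.0013,0,0,-0.675,0,0,-0.0013,0,0,-0.675,0,0,-0.0013,0,0,-0.675,0,0,-0.0013,0,0,-0.675,0,0,-0.0013,0,0,-0.675,0,0,-0.0013,0,0,-0.675,0,0,-0.0013,0,0,-0.675,0,0,-0.0013,0,0,-0.675,0,0,-0.0013,0,0,-0.675,0,0,-0.0013,0,0,-0.675,0,0,0,0,0,0,0,0,0,0,0,0],
)

```text
time_s: 11.6
tool_pos: [0.5253, 0.2286, 0.2217]
tcp_rot: [-0.0, 0.852, 0.524, -0.0]
ft_force: [-0.8, 0.7, -2.4]
width: 0.296
gripper_force: 70.6
```

```bash
python3 st.py c7
```

```text
{'time_s': np.float64(11.6), 'tool_pos': array([0.5253, 0.2286, 0.2217]), 'ft_force': array([-0.7864,  0.6997, -2.3932]), 'moment': array([0.1931, 0.1837, 0.0356]), 'width': np.float64(0.2955)}
c -26.791588541157047 q6 0.7570496368536329
```

View pics/c7.png

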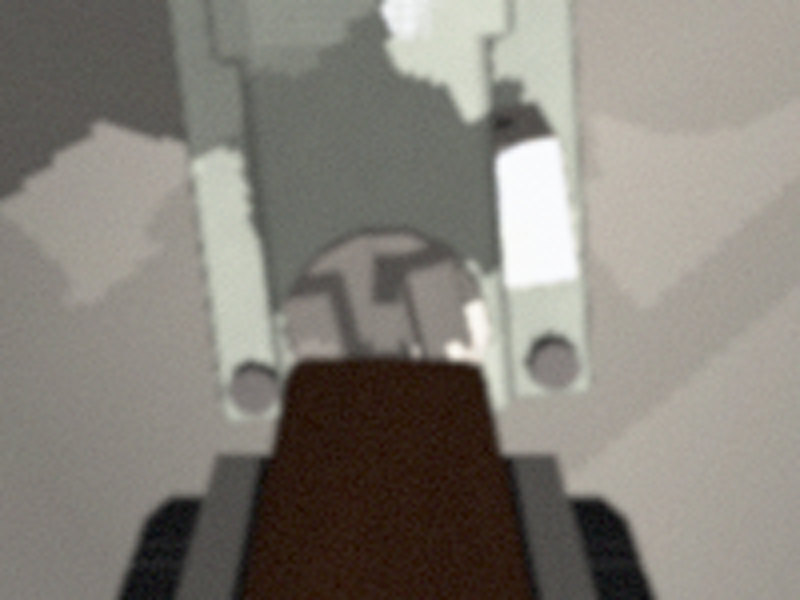

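The slot has followed, and the blade leads it by about 10° as the play predicts. I'll back off to centre the blade, then probe the floor again.

>>> arm_command(
  increments=[0,0,0,0,0,0.8,0,0,0,0,0,0.8,0,0,-0.002,0,0,0,0,0,0,0,0,0],
)

```text
time_s: 12.05
tool_pos: [0.5258, 0.2284, 0.2215]
tcp_rot: [0.0, 0.806, 0.592, 0.0]
ft_force: [-0.5, -0.5, -1.1]
width: 0.3
gripper_force: 70.7
```

>>> arm_command(
  increments=[0,0,-0.003,0,0,0,0,0,0,0,0,0],
)

```text
time_s: 12.25
tool_pos: [0.5258, 0.2285, 0.2212]
tcp_rot: [0.0, 0.806, 0.592, 0.0]
ft_force: [-0.7, 0.0, 0.8]
width: 0.294
gripper_force: 71.1
```

>>> arm_command(
  increments=[0,0,-0.003,0,0,0,0,0,0,0,0,0],
)

```text
time_s: 12.45
tool_pos: [0.5259, 0.2285, 0.2211]
tcp_rot: [0.0, 0.806, 0.592, 0.0]
ft_force: [-1.7, -0.3, 6.1]
width: 0.296
gripper_force: 71.8
```

The floor is now at a TCP z of 0.2212, or 135.3 mm by the hanging reference. To check that reference, I'll touch the blade on the arm's top at 122 mm, 30 mm from the screw.

>>> arm_command(
  increments=[0,0,0.05,0,0,0,0,0,0.1,0,0,0,0.025,0.07,0,0,0,0,0.025,0.07,0,0,0,0,0,0,-0.1,0,0,0,0,0,-0.075,0,0,0,0,0,-0.03,0,0,0,0,0,0,0,0,0],
)

```text
time_s: 13.25
tool_pos: [0.5353, 0.2573, 0.2085]
tcp_rot: [-0.0, 0.806, 0.593, -0.001]
ft_force: [1.1, -0.2, -2.5]
width: 0.299
gripper_force: 70.7
```

>>> arm_command(
  increments=[0,0,-0.005,0,0,0,0,0,0,0,0,0],
)

```text
time_s: 13.45
tool_pos: [0.5358, 0.2569, 0.2081]
tcp_rot: [-0.0, 0.806, 0.592, -0.0]
ft_force: [0.0, -0.9, -1.6]
width: 0.295
gripper_force: 70.9
```

>>> arm_command(
  increments=[0,0,-0.003,0,0,0,0,0,0,0,0,0],
)

```text
time_s: 13.65
tool_pos: [0.5358, 0.2567, 0.208]
tcp_rot: [-0.0, 0.806, 0.592, 0.0]
ft_force: [-0.7, -0.0, -0.8]
width: 0.294
gripper_force: 71.1
```

The arm top is touched at 0.2081, so the floor is 13.1 mm above it against a target of 13. The setting is right, so I'm returning the driver to the stand.

>>> arm_command(
  increments=[0,0,0.1,0,0,0,0,0,0.145,0,0,0,0,0,0.1,0,0,0,-0.009,-0.091,0,0,0,0.9,-0.009,-0.091,0,0,0,0.9,-0.009,-0.091,0,0,0,0.9,-0.009,-0.091,0,0,0,0.9,-0.009,-0.091,0,0,0,0.9,-0.009,-0.091,0,0,0,0.9,-0.009,-0.091,0,0,0,0.9,-0.009,-0.091,0,0,0,0.9,-0.009,-0.091,0,0,0,0.9,-0.009,-0.091,0,0,0,0.9,-0.009,-0.091,0,0,0,0.9,-0.009,-0.091,0,0,0,0.9,-0.009,-0.091,0,0,0,0.9,-0.009,-0.091,0,0,0,0.9,-0.009,-0.091,0,0,0,0.9,-0.009,-0.091,0,0,0,0.9],
)

```text
time_s: 15.55
tool_pos: [0.5066, -0.0355, 0.2768]
tcp_rot: [0.0, 0.18, 0.984, -0.0]
ft_force: [0.0, 0.7, -1.5]
width: 0.298
gripper_force: 70.8
```

>>> arm_command(
  increments=[-0.009,-0.091,0,0,0,0.9,-0.009,-0.091,0,0,0,0.9,-0.009,-0.091,0,0,0,0.9,-0.009,-0.091,0,0,0,0.9,-0.009,-0.091,0,0,0,0.9,-0.009,-0.091,0,0,0,0.9,-0.009,-0.091,0,0,0,0.9,-0.009,-0.091,0,0,0,0.9,0,0,0,0,0,0,0,0,0,0,0,0,0,0,0,0,0,0],
)

```text
time_s: 16.65
tool_pos: [0.4923, -0.1796, 0.2767]
tcp_rot: [-0.0, -0.192, 0.981, 0.0]
ft_force: [0.5, 1.0, -2.5]
width: 0.29
gripper_force: 70.6
```

```bash
python3 st.py c8
```

```text
{'time_s': np.float64(16.65), 'tool_pos': array([ 0.4923, -0.1796,  0.2767]), 'ft_force': array([ 0.4737,  0.9829, -2.4958]), 'moment': array([ 0.0224, -0.0679,  0.0341]), 'width': np.float64(0.2897)}
c 112.17423782433679 q6 -2.439852363507308
```

View pics/c8.png

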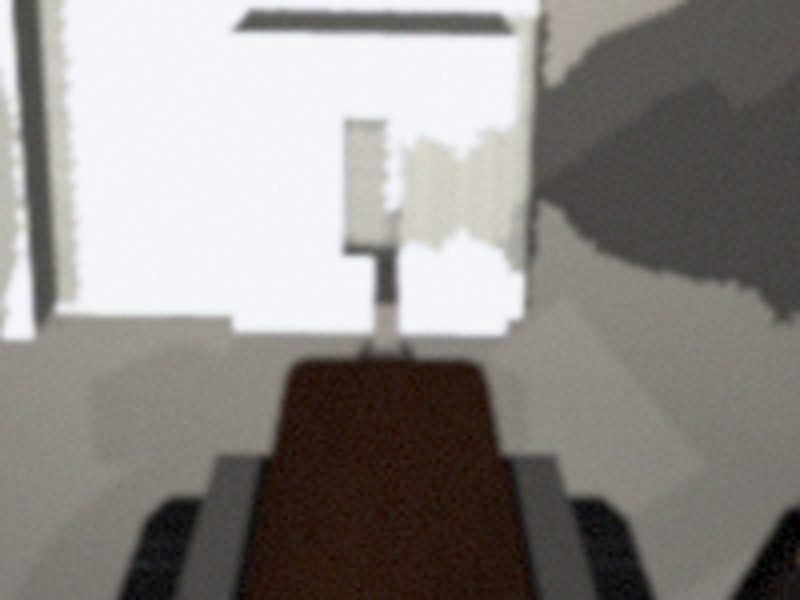

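The opening spans about columns 343-400 and rows 120-250, and the blade is at column 386. I'll work out the offset.

```bash
python3 - <<'E'
from h import *
I=info("wrist");s=manip.state();p=s["tool_pos"];a=np.radians(112.17)
tx=np.array([-np.sin(a),np.cos(a),0]);ty=np.array([np.cos(a),np.sin(a),0])
for u,v,z in((343,120,.09),(400,120,.09),(371,120,.09),(371,250,.09),(386,250,p[2]-.0859)):
    d=onz("wrist",220+u/4,170+v/4,z,I)-p;print(d@tx,d@ty)
E
```

```text
0.012027372870118319 -0.009548036715768092
0.012039577386416854 0.0036877274516640343
0.012033368058313787 -0.0030462717008483673
-0.019523733766482473 -0.003110823437066963
0.01120809846849598 0.00030715535341593447
```

>>> arm_command(
  increments=[0.016,-0.008,0,0,0,0,0,0,-0.15,0,0,0,0,0,-0.2,0,0,0,0,0,-0.12,0,0,0,0,0,-0.08,0,0,0,0,0,0,0,0,0],
)

```text
time_s: 17.3
tool_pos: [0.4943, -0.1807, 0.1645]
tcp_rot: [-0.002, -0.193, 0.981, 0.001]
ft_force: [-1.2, 0.0, -0.8]
width: 0.296
gripper_force: 70.7
```

>>> arm_command(
  increments=[0,0,-0.08,0,0,0,0,0,-0.06,0,0,0,0,0,-0.025,0,0,0,0,0,0,0,0,0,0,0,0,0,0,0],
)

```text
time_s: 17.8
tool_pos: [0.496, -0.182, 0.1342]
tcp_rot: [0.0, -0.193, 0.981, -0.0]
ft_force: [-0.1, 0.2, -1.8]
width: 0.292
gripper_force: 70.7
```

>>> arm_command(
  increments=[0,0,-0.013,0,0,0,0,0,0,0,0,0,0,0,0,0,0,0],
)

```text
time_s: 18.1
tool_pos: [0.4957, -0.182, 0.1314]
tcp_rot: [0.0, -0.193, 0.981, -0.0]
ft_force: [0.0, -0.2, -1.2]
width: 0.297
gripper_force: 70.7
```

>>> arm_command(
  increments=[0,0,0,0,0,0,0,0,0,0,0,0,0,0,0,0,0,0,0,0,0,0,0,0,0,0,0,0,0,0,0,0,0,0,0,0,0,0,0,0,0,0,0,0,0,0,0,0],
  fingers=-1,
)

```text
time_s: 18.9
tool_pos: [0.4956, -0.1819, 0.1311]
tcp_rot: [-0.0, -0.193, 0.981, -0.0]
ft_force: [-0.0, 0.3, 0.6]
width: 1.001
gripper_force: 0.0
```

>>> arm_command(
  increments=[0,0,0.1,0,0,0,0,0,0.2,0,0,0,0,0,0.2,0,0,0,0,0,0.2,0,0,0,0,0,0.1,0,0,0,0,0,0,0,0,0],
)

```text
time_s: 19.5
tool_pos: [0.4976, -0.1829, 0.2948]
tcp_rot: [0.003, -0.193, 0.981, -0.002]
ft_force: [-0.3, 0.4, 0.3]
width: 0.996
gripper_force: 0.0
```

```bash
python3 - <<'E'
from h import *
a=vision.capture("wrist");b=vision.capture("side");print(manip.state()["time_s"],manip.state()["width"])
cv2.imwrite("pics/fin.png",np.hstack([cv2.resize(a[130:330,200:400],(400,400)),cv2.resize(b[130:370,290:530],(400,400))]))
E
```

```text
19.6 1.0017524730446576
```

View pics/fin.png

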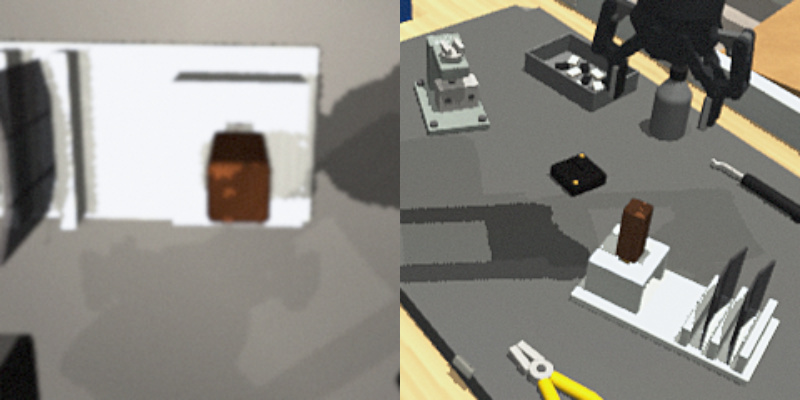

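The driver hangs upright in its opening, with the handle at (238,180) in the left panel. Both visors are standing and the block is still under the screw. Handing in.

```bash
python3 -c "
from h import *
print(order.job_done())"
```

```text
the job is handed in; nothing more can be done
None
```

Job handed in at about 19.6 s: the slot floor probed 13.1 mm above the arm's top (target 13), so the nose should be pushed in about 2 mm (not measured directly); the driver hangs upright in its opening, the block is under the screw and both visors are standing.

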